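Find the milling-ball case that rattles and hold it up

ROBOT

A 7-joint arm with a two-finger parallel gripper is mounted at the origin on the work surface; the furniture and walls round the work are solid. World frame = base frame: x ahead of the robot, y to its left, z up, the work surface at z = 0. Lengths are in m, angles in degrees, forces in N, time in s.
With the tool pointing down it reaches from about 0.4 to 0.85 m from the base axis. Payload 4.4 kg.
Tool frame: the origin (TCP) lies midway between the tips of the shut fingers; the grasp point (between the pads) lies 19 mm behind it; z points along the fingers, y is the direction in which the jaws open and shut (so a half turn about z gives the same grasp; the last joint's range is limited). The gripper opens to 94 mm and grips with 3 to 60 N. Pads are 16 mm wide; open, the fingers measure 119 mm over their backs; the gripper's body (75 mm by 177 mm) begins 78 mm behind the grasp point.
Start: joints at [-43.361, 36.005, 2.206, 86.941, -1.547, 57.084, -1.146], TCP at [0.501, 0.414, 0.205] pointing down, gripper open.
Joint ranges: [-175.42, 175.42], [-21.48, 121.26], [-71.46, 75.88], [10.55, 141.38], [-63.04, 243.04], [13.31, 113.54], [-168.57, 168.57]. Speed limits (degrees/s): [147.25, 147.25, 180, 180, 180, 180, 180].

INTERFACE

Orientations are given as [roll, pitch, yaw] about the fixed x, y, z axes, in that order (R = Rz(yaw) Ry(pitch) Rx(roll)).
In Python, from rig import robot gives the robot as it stands.
- The arm moves only by the tool drive_tool, never from a script. Its argument "steps" is text: rows parted by semicolons, each of 4 numbers parted by spaces: the shift along the tool's x, y, z in m, then the turn about the tool's z in rad. A call has 1 to 20 rows; each row shifts and turns the commanded pose from where the row before left it, along the tool's axes as they then stand; what a row does not reach is not made up. A row lasts 1/10 s, in which the tool goes at most 50 mm and 8.59 degrees, less where a joint would pass 70% of its speed; a pose out of reach is approached as far as the arm can. A call is refused whole if a number of a shift passes 0.05 or a number of a turn 0.15, either way. A call with a gripper value outside its range is refused whole. "jaw" is the opening, from 0 (shut) to 1 (fully open), set as the call begins (left out, the last holds). The fingers move at their own pace and stop on an object; "newtons" is the grip in N (left out, the last holds). Time passes only in rows, so rows that do not move let the fingers close. It gives the time, the measured TCP pose, the force and the opening at its end, in the units of the state.
- robot.get_state(): the state, without advancing time (a new reading comes with each control period).
- robot.get_image(name): name is "scene" or "top"; returns a dict with "color" (384x512x3 uint8, red, green, blue), "depth" (384x512 float32, m along the optical axis (not along the pixel's ray), 0 where there is no reading), "fov_y" (degrees; the focal length in pixels is half the picture's height over the tangent of half this angle, whatever the lens; pixels are square), "cx", "cy" (the principal point, pixels), "D" ([k1, k2, p1, p2, k3] as OpenCV has them; the pictures are not rectified), "cam_to_world" (4x4, takes a point from camera to world coordinates). Camera axes: x right, y up, looking along -z (the intrinsics and any distortion apply to the point x, -y, -z); pixel columns grow to the right and rows downward; lengths in m; the calibration is good to about 2 mm. A picture is of the moment at which its call begins.
- robot.sign_off(): hands the job in, once; it reports no verdict.
Trained networks look in a picture, given as the dict that the camera call returned (one of the last four; its "shot" number tells which), for a name from the list of things; names that differ only in an ending like _2 or _b are one class to them, and where a whole thing is asked for, a point or a joint stands for the part that bears it (a point fixed in the world has none). Each returns a list of dicts, best first, with "score" (0 to 1); they miss things now and then, are a little off and sometimes report something else, mostly with a low value. They report only what shows in the picture. A call takes as long as a camera call. They do not tell look-alikes from the thing itself.
- robot.recognise(picture, name): "extent" ([left, top, right, bottom] in pixels, round what is visible of it).
- robot.tip_of(picture, name): "point" ([column, row] in pixels: a listed point, or the origin of a listed thing).
The state is a dict: "time": time; "joint_positions": joint angles; "qvel": joint speeds; "joint_efforts": joint torques, N m; "ee_pos": TCP position; "eef_rot": TCP orientation; "force": force on the tool from outside, world axes, zero at the start; "wrist_torque": the same for the moment, N m; "finger_gap": finger opening in m.
Only numpy, scipy, OpenCV 4.12 (cv2) and the standard library are available. Lean on these libraries where they do the work, as an engineer would, in place of code of your own. Each camera call takes 0.05 s, during which the arm holds its last target.

TASK

One of the three sealed milling-ball cases stands with its turnbutton open: with the case on the bench, turn the button fully shut, along the case, before lifting that case. Then lift the cases one at a time and rock or shake each lengthwise, end to end and back a few times, putting silent ones back upright where they stood, until you find the one whose ball has come loose and rattles (shake that one too, even if it is the last left). Finish while holding that case, right way up and roughly level, over the middle of the notebook and at least 15 cm above the bench, with all the turnbuttons still shut and the petri dish and the squat weighing bottle beside the notebook left where they are; do not put it down or let go.

Things in the scene. Friction and masses are not known exactly. Their poses are not given: they have to be found in the camera images.
- kit_1_center (a point): Centre (30 mm above the underside) of sealed off-white plastic case 1 with a grey lid, 132 mm long (x axis), 60 mm wide (y axis), 60 mm high (z up). All three cases look alike; 0.25 to 0.65 kg with what is inside. Grip across the 60 mm width. The lid cannot be opened and nothing shows from outside. Which of the three cases rattles changes from start to start.
- turn_1_grip (a point): Grip point of the dark steel turnbutton on the top of kit_1: a bar 36 mm long (this point's x axis, turning with the bar), 10 mm wide, its top 6 mm above this point and the case's top 10 mm below it. It pivots about the vertical through this point, which lies 48 mm from the case's centre on the case's -x side.
- turn_1 (a joint): Angle of the turnbutton of kit_1, rad, growing counter-clockwise from above: 0 (a stop) = shut, bar along the case's length and over the edge of the lid; about 1.5 = open, bar across the case. Stiff (0.03 N m): it stays where it is left.
- kit_2_center (a point): Centre of case 2, as case 1. In the case that rattles a 29 mm, 0.19 kg ball rolls freely on a runway along x, 39 mm to either side of the centre (under 3 mm of play along y): tipping it 0.3 rad end-down, or a brisk stroke lengthwise, makes it run to that end and knock; it then weighs on that end. In the others nothing moves.
- turn_2_grip (a point): Grip point of the dark steel turnbutton on the top of kit_2: a bar 36 mm long (this point's x axis, turning with the bar), 10 mm wide, its top 6 mm above this point and the case's top 10 mm below it. It pivots about the vertical through this point, which lies 48 mm from the case's centre on the case's -x side.
- turn_2 (a joint): Angle of the turnbutton of kit_2, rad, growing counter-clockwise from above: 0 (a stop) = shut, bar along the case's length and over the edge of the lid; about 1.5 = open, bar across the case. Stiff (0.03 N m): it stays where it is left.
- kit_3_center (a point): Centre of case 3, as case 1. All three positions and yaws (within 0.4 rad) are drawn anew, and which case stands left, middle or right.
- turn_3_grip (a point): Grip point of the dark steel turnbutton on the top of kit_3: a bar 36 mm long (this point's x axis, turning with the bar), 10 mm wide, its top 6 mm above this point and the case's top 10 mm below it. It pivots about the vertical through this point, which lies 48 mm from the case's centre on the case's -x side.
- turn_3 (a joint): Angle of the turnbutton of kit_3, rad, growing counter-clockwise from above: 0 (a stop) = shut, bar along the case's length and over the edge of the lid; about 1.5 = open, bar across the case. Stiff (0.03 N m): it stays where it is left.
- notebook_top (a point): Centre of the top of the dark green notebook, 214 x 154 mm (long side across, along the point's x axis), 14 mm thick, lying on the bench beyond the cases; it does not move.
- petri_dish: Bystander: glass petri dish, 62 mm wide, 13 mm high; origin at the centre of its underside.
- wide_weigh_bottle: Bystander: squat glass weighing bottle with a knob lid, 43 mm wide, 48 mm high; origin at the centre of its underside.
Things that resemble listed ones, but are neither listed nor needed, are in the scene too. Leave any yellow look-alike of the part that bears kit_1_center alone.

How it is judged:
By the outcome, as a careful person would: the job done as asked, in the order asked, and still so for the second after the job is handed in, while the arm keeps its last pose, push and grip.
It also fails if it takes over 72 s, if anything falls off the work surface, if the arm or the gripper's body presses on something with over 40 N, if the wrist force passes 120 N, or if a joint passes its speed limit or range.

## Working session

There is one attempt and no reset: what is moved stays moved. The work goes in short steps, Python scripts to look and compute and a tool call to move; the robot and the scene stay as the last step left them, time stands still between calls to the robot, and variables do not carry over. Pictures are saved under pics/ and viewed, and the job is handed in when it is done.

Besides the shell and the picture viewer there is one more tool, called in YAML: its name, and indented under it one key for each argument. drive_tool: Moves the arm, as the interface text tells. Its arguments: {"type":"object","properties":{"steps":{"type":"string"},"jaw":{"type":"number"},"newtons":{"type":"number"}},"required":["steps"]}

```bash
ls; mkdir -p pics; cat > h.py <<'E'
import numpy as np,cv2
from rig import robot
def save(p,n):
    cv2.imwrite('pics/'+n,p['color'][:,:,::-1])
def K(p):
    h=p['color'].shape[0]; f=h/2/np.tan(np.radians(p['fov_y'])/2)
    return np.array([[f,0,p['cx']],[0,f,p['cy']],[0,0,1.]])
def ray(p,uv):
    q=cv2.undistortPoints(np.array([[uv]],float),K(p),np.array(p['D'],float))[0,0]
    M=np.array(p['cam_to_world']); d=M[:3,:3]@np.array([q[0],-q[1],-1]); return M[:3,3],d
def atz(p,uv,z):
    o,d=ray(p,uv); return o+d*(z-o[2])/d[2]
def dep(p,uv):
    o,d=ray(p,uv); u,v=int(round(uv[0])),int(round(uv[1]))
    w=p['depth'][max(v-1,0):v+2,max(u-1,0):u+2]; w=w[w>0]
    return o+d*np.median(w) if len(w) else None
def tri(a,ua,b,ub):
    o1,d1=ray(a,ua);o2,d2=ray(b,ub)
    s=np.linalg.lstsq(np.stack([d1,-d2],1),o2-o1,rcond=None)[0]
    x,y=o1+s[0]*d1,o2+s[1]*d2; return (x+y)/2,np.linalg.norm(x-y)
def cloud(p):
    h,w=p['depth'].shape; g=np.stack(np.meshgrid(np.arange(w),np.arange(h)),-1).reshape(-1,1,2).astype(float)
    q=cv2.undistortPoints(g,K(p),np.array(p['D'],float))[:,0]
    M=np.array(p['cam_to_world']); D=p['depth'].reshape(-1,1)
    P=np.hstack([q[:,:1],-q[:,1:],-np.ones((len(q),1))])*D
    return (P@M[:3,:3].T+M[:3,3]).reshape(h,w,3), p['depth']>0
E
cat > a.py <<'E'
from h import *
np.set_printoptions(precision=4,suppress=True)
S=robot.get_image('scene');T=robot.get_image('top')
save(S,'s0.png');save(T,'t0.png')
for n,p in (('S',S),('T',T)):
    print(n,p['fov_y'],p['cx'],p['cy'],p['D'],np.array(p['cam_to_world'])[:3,3])
    for c in ('kit_1_center','turn_1_grip','notebook_top','petri_dish','wide_weigh_bottle'):
        for r in robot.tip_of(p,c): print(c,np.round(r['point'],1),round(r['score'],2),dep(p,r['point']))
    for c in ('kit_1_center','turn_1'):
        for r in robot.recognise(p,c): print('box',c,np.round(r['extent'],1),round(r['score'],2))
print(robot.get_state())
E
python3 a.py
```

```text
pics
S 49.31827943720904 250.14656826868577 187.08924500497668 [-0.1475  0.      0.      0.      0.    ] [ 0.0868 -0.5343  0.7769]
kit_1_center [230.8 330.8] 0.71 [ 0.1527 -0.4192  0.5157]
kit_1_center [201.3 161.6] 0.63 [0.4534 0.2332 0.0599]
kit_1_center [225.8 210. ] 0.6 [0.4176 0.0476 0.0611]
turn_1_grip [204.8 328. ] 0.58 [ 0.2297 -0.1882  0.0613]
turn_1_grip [189.2 154.1] 0.47 [0.4401 0.2767 0.0612]
turn_1_grip [224.6 209.8] 0.29 [0.4155 0.0496 0.0612]
notebook_top [291.3 169.3] 0.69 [0.6724 0.1217 0.0129]
box kit_1_center [194.9 295.1 255.1 355.3] 0.7
box kit_1_center [177.1 143.6 231.9 187.7] 0.55
box turn_1 [184.6 152.1 192.3 163.8] 0.41
T 43.32667191187826 255.52730119798568 195.33096620696497 [0.0201 0.     0.     0.     0.    ] [0.2267 0.0632 1.3882]
kit_1_center [353.3 270.2] 0.91 [ 0.2802 -0.202   0.0594]
kit_1_center [190.5 201.6] 0.86 [0.466  0.2465 0.0596]
turn_1_grip [168.9 159.8] 0.72 [0.5921 0.3159 0.0373]
turn_1_grip [186.3 217.2] 0.55 [0.4195 0.2543 0.076 ]
turn_1_grip [353.5 291.8] 0.51 [ 0.2228 -0.1971  0.0771]
notebook_top [237.5 139.2] 0.73 [0.6624 0.1197 0.
[... 169 characters left out ...]

box kit_1_center [340.6 244.7 365.1 297.5] 0.6
box turn_1 [183.1 215.5 190.4 224.2] 0.59
box turn_1 [301.4 221.  311.  234.8] 0.56
box turn_1 [350.5 286.3 358.2 296.9] 0.45
{'time': 0.8, 'joint_positions': array([-43.363 ,  36.0029,   2.204 ,  86.9404,  -1.5455,  57.0825,
        -1.145 ]), 'qvel': array([ 0.0798, -0.0123, -0.0027,  0.0165,  0.0245, -0.0034, -0.0314]), 'joint_efforts': array([ -0.    , -54.9521,   1.1427, -18.6933,  -0.0524,   0.0159,
         0.    ]), 'ee_pos': array([0.5009, 0.4143, 0.2055]), 'eef_rot': array([179.9962,  -0.0021, 129.5948]), 'force': array([-0.3417, -0.5015, -0.0467]), 'wrist_torque': array([-0.0152,  0.0197,  0.0367]), 'finger_gap': 0.09395451779227715}
```

```bash
python3 -c "
import cv2
a=cv2.imread('pics/t0.png');cv2.imwrite('pics/t0z.png',cv2.resize(a[110:310,130:400],None,fx=2.9,fy=2.9,interpolation=cv2.INTER_CUBIC))"
```

```text
(no output)
```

View pics/t0z.png

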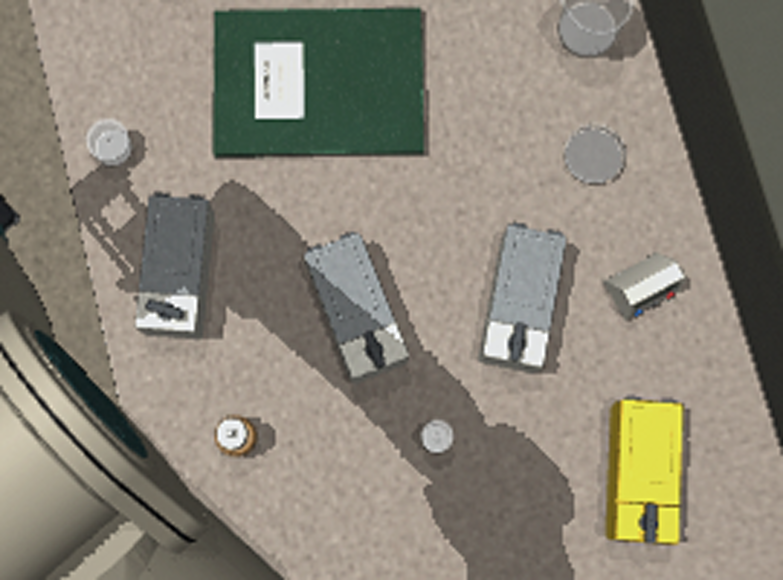

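View pics/s0.png

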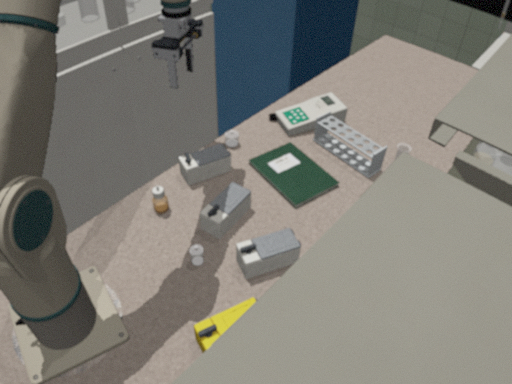

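```bash
python3 -c "
import cv2
a=cv2.imread('pics/t0z.png');print(a.shape)"
```

```text
(580, 783, 3)
```

```bash
cat > b.py <<'E'
from h import *
np.set_printoptions(precision=4,suppress=True)
S=robot.get_image('scene');T=robot.get_image('top')
C,ok=cloud(T)
np.save('C.npy',C)
m=(ok&(C[...,2]>0.052)&(C[...,2]<0.068)&(C[...,0]>.2)).astype(np.uint8)
n,l,st,ce=cv2.connectedComponentsWithStats(m)
hsv=cv2.cvtColor(T['color'],cv2.COLOR_RGB2HSV)
for i in range(1,n):
    if st[i,4]<60: continue
    P=C[l==i]; r=cv2.minAreaRect((P[:,:2]*1000).astype(np.float32))
    print(i,st[i],'rect',np.round(r[0],1),np.round(r[1],1),round(r[2],1),'z',np.median(P[:,2]),'col',T['color'][l==i].mean(0))
# dark button
m=(ok&(C[...,2]>0.068)&(C[...,2]<0.085)&(C[...,0]>.2)&(C[...,0]<.6)).astype(np.uint8)
n,l,st,ce=cv2.connectedComponentsWithStats(m)
for i in range(1,n):
    if st[i,4]<8: continue
    P=C[l==i]; r=cv2.minAreaRect((P[:,:2]*1000).astype(np.float32))
    ev=np.linalg.eigh(np.cov(P[:,:2].T));v=ev[1][:,1]
    print('btn',i,st[i],'mean',P.mean(0),np.round(r[1],1),'dir',np.degrees(np.arctan2(v[1],v[0])))
g=(T['color'].astype(int)); m=(g[...,1]>g[...,0]+15)&(g[...,1]>g[...,2]+5)&ok
n,l,st,ce=cv2.connectedComponentsWithStats(m.astype(np.uint8))
i=1+np.argmax(st[1:,4]); P=C[l==i]; print('note',cv2.minAreaRect((P[:,:2]*1000).astype(np.float32)),np.median(P[:,2]))
# tall things
for p,nm in ((S,'S'),(T,'T')):
    C,ok=cloud(p)
    q=C[ok&(C[...,2]>0.1)]
    H,xe,ye=np.histogram2d(q[:,0],q[:,1],bins=[np.arange(0,1.2,.1),np.arange(-.8,.8,.1)])
    mx=np.zeros_like(H)
    for a in range(H.shape[0]):
        for b in range(H.shape[1]):
            w=q[(q[:,0]>=xe[a])&(q[:,0]<xe[a+1])&(q[:,1]>=ye[b])&(q[:,1]<ye[b+1])]
            if len(w)>3: mx[a,b]=w[:,2].max()
    print(nm);print(np.round(mx,2))
E
python3 b.py
```

```text
2 [330  10  18  57  93] rect [ 964.6 -178.9] [182.6   3.6] 14.8 z 0.059602296873850324 col [41.8065 41.6774 38.2366]
3 [167  31  39  35 854] rect [933.5 277.7] [103.9  96.4] 78.7 z 0.05794134388566374 col [187.7588 189.2576 179.5386]
59 [296  70  26  22 140] rect [825.9 -86. ] [75.5 56.8] 73.5 z 0.05977236599428304 col [156.3857 155.8929 153.5929]
89 [  2  83  26 130 334] rect [623.7 751.4] [392.2  10.6] 14.2 z 0.059899254669002366 col [76.8114 76.485  73.0838]
94 [361 109  16  44  86] rect [ 677.5 -256.1] [136.5   4. ] 14.9 z 0.05996650542736126 col [43.1744 43.0814 39.3488]
100 [381 170  44 132 263] rect [ 379.8 -336.1] [373.1   5.7] 15.4 z 0.06044364461115648 col [42.4829 42.365  38.6616]
101 [177 176  25  49 931] rect [471.7 250.6] [ 60. 135.] 86.3 z 0.06016106186645742 col [117.9441 120.7884 120.7046]
102 [296 187  29  50 945] rect [441.8 -88.7] [ 59.8 134.1] 79.0 z 0.06027833942961247 col [161.0794 165.5238 166.2582]
103 [235 190  36  50 952] rect [431.7  74.2] [134.6  59.9] 21.9 z 0.06034254159549168 col [135.1943 138.645  137.916 ]
104 [344 201  22  15  81] rect [ 453.5 -211.
[... 2216 characters left out ...]
0.   0.   0.24 0.37 0.52 0.   0.   0.   0.   0.84 0.84 0.   0.   0.
  0.27]
 [0.   0.   0.   0.52 0.52 0.   0.   0.   0.   0.81 0.83 0.77 0.   0.
  0.24]
 [0.   0.   0.33 0.52 0.52 0.85 0.   0.   0.   0.   0.72 0.72 0.65 0.
  0.21]
 [0.   0.   0.2  0.52 0.52 0.85 0.85 0.   0.   0.   0.   0.65 0.63 0.
  0.  ]
 [0.   0.   0.   0.24 0.52 0.52 0.   0.   0.   0.   0.   0.   0.   0.
  0.  ]
 [0.   0.   0.   0.21 0.52 0.52 0.   0.   0.   0.   0.   0.   0.   0.
  0.  ]
 [0.   0.   0.   0.15 0.34 0.51 0.17 0.17 0.   0.   0.   0.   0.   0.
  0.  ]
 [0.   0.   0.   0.   0.27 0.26 0.21 0.   0.   0.   0.   0.   0.   0.
  0.  ]
 [0.   0.   0.   0.   0.19 0.   0.2  0.   0.   0.   0.   0.   0.   0.
  0.  ]]
```

drive_tool:
  steps: "0 0 0 0.1486; 0 0 0 0.1486; 0 0 0 0.1486; 0 0 0 0.1486; 0 0 0 0.1486; 0 0 0 0.1486; 0 0 0 0.1486; -0.03 -0.004 0 0; -0.037 -0.004 0 0; -0.037 -0.004 0 0; -0.037 -0.004 0 0; -0.036 -0.003 0 0; 0 0 0 0; 0 0 0 0"
  jaw: 0.4

```text
time: 2.3
ee_pos: [0.4228, 0.2545, 0.206]
eef_rot: [180.0, -0.1, 69.9]
force: [-1.1, -0.1, -0.3]
finger_gap: 0.0376
```

drive_tool:
  steps: "0 0 0.03 0; 0 0 0.03 0; 0 0 0.03 0; 0 0 0.02 0; 0 0 0.015 0; 0 0 0.01 0; 0 0 0.005 0; 0 0 0 0; 0 0 0 0"

```text
time: 3.2
ee_pos: [0.423, 0.255, 0.0659]
eef_rot: [180.0, -0.1, 70.0]
force: [-0.3, 0.4, 0.4]
finger_gap: 0.0371
```

```bash
python3 - <<'E'
from h import *
S=robot.get_image('scene');T=robot.get_image('top')
a=S['color'][120:240,140:300,::-1];b=T['color'][160:260,140:273,::-1]
cv2.imwrite('pics/c1.png',np.hstack([cv2.resize(a,(400,300),interpolation=2),cv2.resize(b,(399,300),interpolation=2)]))
print(robot.get_state())
E
```

```text
{'time': 3.3, 'joint_positions': array([-43.03323121,  36.91389296,  12.90260917, 118.89508334,
       -17.89574091,  25.89813315, -36.47320185]), 'qvel': array([ 0.13177533, -0.16710049,  0.00440421,  0.14221623, -0.09364496,
       -0.12409719, -0.07221811]), 'joint_efforts': array([-4.01020850e-03, -4.53960049e+01,  3.23808990e+00, -9.33236897e+00,
       -2.58569699e-02, -3.24614136e-02, -1.02939332e-03]), 'ee_pos': array([0.42306279, 0.25490555, 0.06616034]), 'eef_rot': array([ 1.79948621e+02, -7.69083519e-02,  6.99959429e+01]), 'force': array([0.1898909 , 0.33637415, 0.80679338]), 'wrist_torque': array([0.00195435, 0.10917351, 0.03057281]), 'finger_gap': 0.03780869723381918}
```

View pics/c1.png

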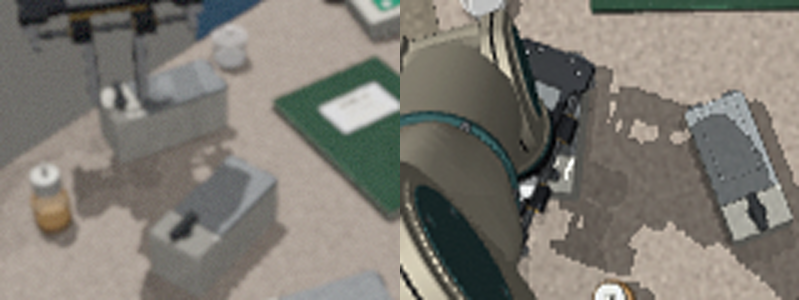

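drive_tool:
  steps: "0 0 0 0; 0 0 0 0; 0 0 0 0; 0 0 0 0; 0 0 0 0"
  jaw: 0
  newtons: 15

```text
time: 3.8
ee_pos: [0.4227, 0.2545, 0.0656]
eef_rot: [180.0, -0.0, 70.0]
force: [0.2, -0.1, 1.1]
finger_gap: 0.0093
```

drive_tool:
  steps: "0 0 0 0.1; 0 0 0 0.1; 0 0 0 0.1; 0 0 0 0.1; 0 0 0 0.1; 0 0 0 0.1; 0 0 0 0.1; 0 0 0 0.1; 0 0 0 0.1; 0 0 0 0.1; 0 0 0 0.1; 0 0 0 0.1; 0 0 0 0.06; 0 0 0 0; 0 0 0 0"

```text
time: 5.3
ee_pos: [0.4219, 0.2554, 0.0656]
eef_rot: [-179.9, 0.1, -2.1]
force: [-2.2, 1.6, 5.6]
finger_gap: 0.0098
```

```bash
cat > st.py <<'E'
from h import *
np.set_printoptions(precision=3,suppress=True)
s=robot.get_state()
for k in s: print(k,s[k])
E
python3 st.py
```

```text
time 5.3
joint_positions [-55.541  40.599  32.385 119.261 -41.632  31.792 -84.825]
qvel [ 0.301 -0.09  -0.131  0.167  0.246 -0.177 -0.014]
joint_efforts [  1.539 -42.729   8.75   -8.27    0.468  -0.939  -0.016]
ee_pos [0.422 0.255 0.066]
eef_rot [-179.932    0.059   -2.075]
force [-2.229  1.636  5.553]
wrist_torque [0.685 0.688 0.013]
finger_gap 0.009800656576460176
```

drive_tool:
  steps: "0 0 0 0.03; 0 0 0 0.02; 0 0 0 0"

```text
time: 5.6
ee_pos: [0.422, 0.2553, 0.0656]
eef_rot: [-179.9, 0.1, -5.1]
force: [-3.2, 4.0, 5.4]
finger_gap: 0.0096
```

```bash
python3 st.py | egrep 'eef|torque|force'
```

```text
eef_rot [-179.929    0.064   -5.073]
force [-3.179  3.952  5.36 ]
wrist_torque [0.971 0.763 0.1  ]
```

drive_tool:
  steps: "0 0 0 0.03; 0 0 0 0"

```text
time: 5.8
ee_pos: [0.423, 0.2546, 0.0656]
eef_rot: [-180.0, -0.0, -6.9]
force: [-0.4, 2.1, 4.3]
finger_gap: 0.0098
```

```bash
python3 st.py | egrep 'eef|torque|force'
```

```text
eef_rot [-179.976   -0.047   -6.858]
force [-0.448  2.075  4.293]
wrist_torque [0.773 0.393 0.089]
```

drive_tool:
  steps: "0 0 0 0; 0 0 0 0; 0 0 0 0; 0 0 -0.02 0; 0 0 -0.04 0; 0 0 -0.04 0; 0 0 -0.04 0; 0 0 0 0; 0 0 0 0"
  jaw: 1

```text
time: 6.7
ee_pos: [0.4225, 0.2546, 0.2057]
eef_rot: [-179.9, -0.0, -6.8]
force: [0.2, 0.8, -0.3]
finger_gap: 0.0786
```

```bash
python3 - <<'E'
from h import *
S=robot.get_image('scene');T=robot.get_image('top')
a=S['color'][120:240,140:300,::-1];b=T['color'][160:260,140:273,::-1]
cv2.imwrite('pics/c2.png',np.hstack([cv2.resize(a,(400,300),interpolation=2),cv2.resize(b,(399,300),interpolation=2)]))
E
```

```text
(no output)
```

View pics/c2.png

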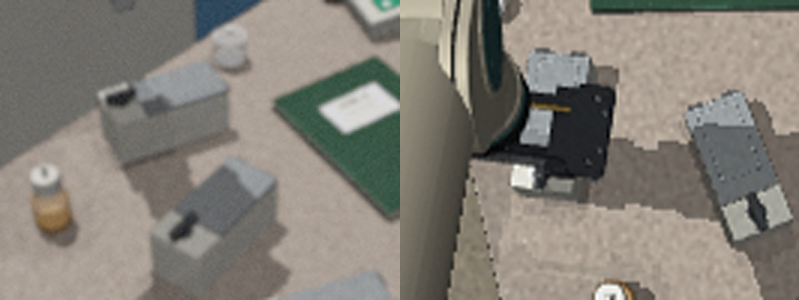

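drive_tool:
  steps: "0 0 0 -0.125; 0 0 0 -0.125; 0 0 0 -0.125; 0 0 0 -0.126; -0.012 0.0342 0 0; -0.012 0.0342 0 0; -0.012 0.0342 0 0; -0.012 0.0342 0 0; -0.012 0.0341 0 0; 0 0 0 0; 0 0 0 0"

```text
time: 7.9
ee_pos: [0.4298, 0.073, 0.2045]
eef_rot: [-180.0, 0.1, 21.8]
force: [-0.9, 0.6, 0.3]
finger_gap: 0.0939
```

```bash
cat > look.py <<'E'
from h import *
import sys
np.set_printoptions(precision=4,suppress=True)
T=robot.get_image('top');C,ok=cloud(T);save(T,sys.argv[1])
m=(ok&(C[...,2]>0.052)&(C[...,2]<0.068)&(C[...,0]>.2)&(C[...,0]<.65)&(C[...,1]>-.25)&(C[...,1]<.4)).astype(np.uint8)
n,l,st,ce=cv2.connectedComponentsWithStats(m)
for i in range(1,n):
    if st[i,4]<200: continue
    P=C[l==i]; r=cv2.minAreaRect((P[:,:2]*1000).astype(np.float32))
    print(i,st[i],'rect',np.round(r[0],1),np.round(r[1],1),round(r[2],1),'z',np.median(P[:,2]))
m=(ok&(C[...,2]>0.069)&(C[...,2]<0.085)&(C[...,0]>.2)&(C[...,0]<.6)&(C[...,1]>-.25)&(C[...,1]<.4)).astype(np.uint8)
n,l,st,ce=cv2.connectedComponentsWithStats(m)
for i in range(1,n):
    if not 15<st[i,4]<80: continue
    P=C[l==i]; r=cv2.minAreaRect((P[:,:2]*1000).astype(np.float32))
    ev=np.linalg.eigh(np.cov(P[:,:2].T));v=ev[1][:,1]
    print('btn',i,st[i],'mean',P.mean(0),np.round(r[1],1),'dir',np.degrees(np.arctan(v[1]/v[0])))
a=T['color'][150:260,150:330,::-1]
cv2.imwrite('pics/z_'+sys.argv[1],cv2.resize(a,None,fx=4,fy=4,interpolation=2))
E
python3 look.py t3.png
```

```text
2 [177 176  27  49 938] rect [471.6 248.2] [ 60.2 134.3] 83.3 z 0.06021267486256232
3 [296 187  29  50 948] rect [442.2 -88.7] [ 59.9 135.2] 78.8 z 0.06045352522083358
8 [ 342  247   23   51 1020] rect [ 276.4 -201.5] [ 60.2 132.8] 86.9 z 0.060596631527280787
btn 3 [185 210   5  13  49] mean [0.4228 0.2531 0.0759] [10.5 34.1] dir -3.8942291114816987
btn 5 [306 222   5  13  47] mean [ 0.3929 -0.0789  0.076 ] [10.  33.1] dir -10.194011557181415
btn 8 [352 284   4  13  50] mean [ 0.2275 -0.1977  0.0751] [ 9.2 31.6] dir -3.205804334578302
```

View pics/z_t3.png

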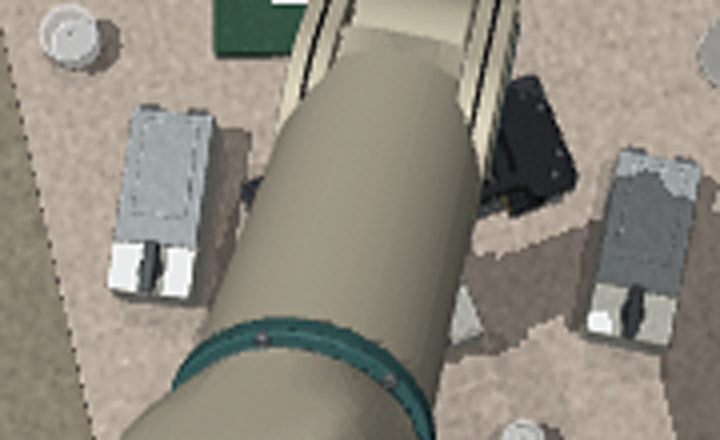

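drive_tool:
  steps: "0 0 0.04 0; 0 0 0.04 0; 0 0 0.04 0; 0 0 0.03 0; 0 0 0.02 0; 0 0 0.01 0; 0 0 0.01 0; 0 0 0 0; 0 0 0 0"

```text
time: 8.85
ee_pos: [0.4309, 0.0739, 0.0158]
eef_rot: [180.0, -0.0, 21.9]
force: [0.5, -0.3, 0.8]
finger_gap: 0.0939
```

drive_tool:
  steps: "0 0 0 0; 0 0 0 0; 0 0 0 0; 0 0 0 0; 0 0 0 0; 0 0 0 0"
  jaw: 0
  newtons: 45

```text
time: 9.45
ee_pos: [0.4307, 0.0736, 0.0157]
eef_rot: [-180.0, -0.0, 21.9]
force: [-1.1, 1.1, 3.1]
finger_gap: 0.0597
```

drive_tool:
  steps: "0 0 -0.01 0; 0 0 -0.02 0; 0 0 -0.03 0; 0 0 -0.03 0; 0 0 -0.03 0; 0 0 -0.02 0; 0 0 0 0; 0 0 0 0; 0 0 0 0; 0 0 0 0"

```text
time: 10.45
ee_pos: [0.4297, 0.0733, 0.1543]
eef_rot: [-180.0, 0.1, 21.9]
force: [0.8, -0.2, -2.8]
finger_gap: 0.0597
```

```bash
cat > tq.py <<'E'
from h import *
np.set_printoptions(precision=3,suppress=True)
R=[]
for i in range(4):
    s=robot.get_state(); R.append(np.r_[s['force'],s['wrist_torque'],s['eef_rot'],s['time']]); 
    if i<3: robot.get_image('scene')
R=np.array(R);print(R)
y=np.radians(R[-1,8]); t=R[:,3:5]
print('moment about jaw axis', t@np.array([np.sin(y),-np.cos(y)]),'about long axis',t@np.array([np.cos(y),np.sin(y)]))
E
python3 tq.py; python3 st.py|grep joint_p
```

```text
[[   0.796   -0.231   -2.776    0.003    0.117   -0.021 -179.985    0.147
    21.905   10.45 ]
 [  -0.174   -0.706   -2.041    0.006    0.079   -0.086 -179.992    0.128
    21.9     10.5  ]
 [  -0.222   -0.062   -3.106    0.016    0.097    0.06  -179.998    0.104
    21.898   10.55 ]
 [  -0.428   -0.41    -2.524    0.013    0.093   -0.013 -180.       0.081
    21.896   10.6  ]]
moment about jaw axis [-0.107 -0.071 -0.084 -0.082] about long axis [0.046 0.035 0.051 0.047]
joint_positions [-39.8    27.951  37.597 123.36  -28.104  37.319 -50.646]
```

drive_tool:
  steps: "0.05 0 0 0; 0.05 0 0 0; 0.05 0 0 0; 0 0 0 0; 0 0 0 0; 0 0 0 0; 0 0 0 0; 0 0 0 0"

```text
time: 11.4
ee_pos: [0.5689, 0.1292, 0.1557]
eef_rot: [-180.0, 0.0, 21.9]
force: [0.4, 0.6, -2.8]
finger_gap: 0.0597
```

```bash
python3 tq.py
```

```text
[[   0.369    0.561   -2.812   -0.053    0.133   -0.011 -179.965    0.019
    21.873   11.4  ]
 [   0.43    -0.115   -2.578   -0.012    0.101   -0.022 -179.97    -0.002
    21.885   11.45 ]
 [  -0.458    0.163   -4.432    0.059    0.082   -0.027 -179.973   -0.009
    21.899   11.5  ]
 [   0.599   -0.409   -2.04     0.068    0.067   -0.006 -179.979   -0.016
    21.904   11.55 ]]
moment about jaw axis [-0.144 -0.099 -0.054 -0.036] about long axis [0.    0.026 0.085 0.088]
```

drive_tool:
  steps: "-0.05 0 0 0; -0.05 0 0 0; -0.05 0 0 0; 0 0 0 0; 0 0 0 0; 0 0 0 0; 0 0 0 0; 0 0 0 0"

```text
time: 12.35
ee_pos: [0.4318, 0.0738, 0.1555]
eef_rot: [180.0, -0.0, 22.0]
force: [-0.0, -0.2, -2.9]
finger_gap: 0.0595
```

```bash
python3 tq.py
```

```text
[[ -0.003  -0.202  -2.906  -0.022   0.117  -0.034 179.961  -0.045  21.966
   12.35 ]
 [ -0.532  -0.14   -2.102  -0.03    0.148   0.04  179.969  -0.023  21.955
   12.4  ]
 [ -0.635   0.101  -3.137   0.044   0.102  -0.048 179.977  -0.008  21.943
   12.45 ]
 [ -0.567   0.578  -2.681   0.048   0.108   0.055 179.982   0.006  21.937
   12.5  ]]
moment about jaw axis [-0.117 -0.149 -0.078 -0.082] about long axis [0.024 0.027 0.079 0.084]
```

drive_tool:
  steps: "0.05 0 0 0; 0.05 0 0 0; 0.05 0 0 0; -0.05 0 0 0; -0.05 0 0 0; -0.05 0 0 0; 0.05 0 0 0; 0.05 0 0 0; 0.05 0 0 0; 0 0 0 0; 0 0 0 0; 0 0 0 0; 0 0 0 0; 0 0 0 0; 0 0 0 0"

```text
time: 14.0
ee_pos: [0.5693, 0.1294, 0.1557]
eef_rot: [-180.0, -0.0, 21.9]
force: [-0.3, -1.3, -3.7]
finger_gap: 0.0597
```

```bash
python3 tq.py
```

```text
[[  -0.35    -1.296   -3.723   -0.016    0.113   -0.044 -179.977   -0.003
    21.9     14.   ]
 [   0.413   -0.044   -2.196    0.03     0.153    0.059 -179.982   -0.009
    21.906   14.05 ]
 [   0.414   -0.78    -2.135    0.057    0.086   -0.001 -179.984   -0.012
    21.915   14.1  ]
 [   0.335   -0.045   -2.544   -0.016    0.131    0.019 -179.989   -0.012
    21.91    14.15 ]]
moment about jaw axis [-0.111 -0.131 -0.058 -0.128] about long axis [0.027 0.085 0.085 0.034]
```

drive_tool:
  steps: "-0.05 0 0 0; -0.05 0 0 0; -0.05 0 0 0; 0 0 0 0; 0 0 0 0; 0 0 0 0; 0 0 0 0; 0 0 0 0; 0 0 0 0; 0 0 0 0"

```text
time: 15.15
ee_pos: [0.4309, 0.0735, 0.1553]
eef_rot: [180.0, 0.0, 21.9]
force: [-0.3, 0.5, -2.8]
finger_gap: 0.0598
```

```bash
python3 tq.py
```

```text
[[ -0.33    0.45   -2.839  -0.006   0.171  -0.025 179.986   0.01   21.931
   15.15 ]
 [  1.399  -0.537  -2.782   0.048   0.086   0.059 179.991   0.008  21.927
   15.2  ]
 [ -0.657   0.762  -2.683   0.019   0.093  -0.045 179.996   0.01   21.922
   15.25 ]
 [  0.099  -0.503  -3.096   0.02    0.146   0.003 179.999   0.005  21.922
   15.3  ]]
moment about jaw axis [-0.161 -0.062 -0.079 -0.128] about long axis [0.058 0.076 0.052 0.073]
```

drive_tool:
  steps: "0 0 0.03 0; 0 0 0.04 0; 0 0 0.03 0; 0 0 0.02 0; 0 0 0.01 0; 0 0 0.006 0; 0 0 0.003 0; 0 0 0 0; 0 0 0 0; 0 0 0 0"

```text
time: 16.3
ee_pos: [0.431, 0.0737, 0.017]
eef_rot: [180.0, -0.1, 21.9]
force: [0.1, 0.9, -2.6]
finger_gap: 0.0597
```

drive_tool:
  steps: "0 0 0.001 0; 0 0 0.0007 0; 0 0 0 0; 0 0 0 0"

```text
time: 16.7
ee_pos: [0.431, 0.0738, 0.0157]
eef_rot: [-180.0, -0.1, 21.9]
force: [-1.4, 0.1, 8.9]
finger_gap: 0.0598
```

drive_tool:
  steps: "0 0 0 0; 0 0 0 0; 0 0 0 0; 0 0 -0.02 0; 0 0 -0.04 0; 0 0 -0.05 0; 0 0 -0.05 0; 0 0 -0.02 0; 0 0 0 0; 0 0 0 0"
  jaw: 1

```text
time: 17.7
ee_pos: [0.4302, 0.0741, 0.1944]
eef_rot: [-180.0, 0.0, 22.0]
force: [-0.4, 0.0, -0.4]
finger_gap: 0.0939
```

drive_tool:
  steps: "0 0 0 0.1435; 0 0 0 0.1435; 0 0 0 0.1435; 0 0 0 0.1435; 0.0103 0.0394 0 0; 0.0103 0.0394 0 0; 0.0103 0.0394 0 0; 0.0103 0.0393 0 0; 0 0 0 0; 0 0 0 0; 0 0 0 0"

```text
time: 18.8
ee_pos: [0.4402, -0.0876, 0.1936]
eef_rot: [-180.0, 0.2, -10.9]
force: [-0.1, 0.4, 0.5]
finger_gap: 0.0939
```

```bash
python3 look.py t4.png
```

```text
1 [177 176  27  48 906] rect [472.7 248.1] [ 60.3 133.8] 84.3 z 0.06042268047749977
2 [235 190  23  16 225] rect [479.2  92.8] [34.4 60.9] 16.9 z 0.059978425401644664
5 [ 341  247   24   51 1019] rect [ 276.2 -201.8] [ 60.  133.1] 86.6 z 0.06060790230298285
btn 2 [185 210   5  12  46] mean [0.424  0.2529 0.0758] [10.4 31.9] dir -4.478329788368092
btn 4 [352 284   4  13  52] mean [ 0.2275 -0.1975  0.0761] [ 9.4 32. ] dir -2.3851529257034234
```

drive_tool:
  steps: "0 0 0.04 0; 0 0 0.04 0; 0 0 0.04 0; 0 0 0.03 0; 0 0 0.015 0; 0 0 0.009 0; 0 0 0.005 0; 0 0 0 0; 0 0 0 0"

```text
time: 19.75
ee_pos: [0.4416, -0.0888, 0.0163]
eef_rot: [-180.0, -0.1, -10.9]
force: [0.1, 0.4, 0.4]
finger_gap: 0.0941
```

drive_tool:
  steps: "0 0 0 0; 0 0 0 0; 0 0 0 0; 0 0 0 0; 0 0 0 0; 0 0 0 0"
  jaw: 0
  newtons: 45

```text
time: 20.35
ee_pos: [0.4412, -0.0887, 0.0159]
eef_rot: [-180.0, -0.0, -11.0]
force: [-1.1, 1.5, 3.6]
finger_gap: 0.0599
```

drive_tool:
  steps: "0 0 -0.01 0; 0 0 -0.02 0; 0 0 -0.03 0; 0 0 -0.03 0; 0 0 -0.03 0; 0 0 -0.02 0; 0 0 0 0; 0 0 0 0; 0 0 0 0; 0 0 0 0"

```text
time: 21.35
ee_pos: [0.4401, -0.0888, 0.1546]
eef_rot: [180.0, 0.1, -11.0]
force: [-0.3, -0.0, -6.5]
finger_gap: 0.0602
```

```bash
python3 tq.py; python3 st.py|grep joint_p
```

```text
[[ -0.268  -0.009  -6.538   0.046   0.134   0.049 179.984   0.15  -10.98
   21.35 ]
 [ -0.273   0.253  -5.167   0.056   0.121   0.034 179.982   0.125 -10.987
   21.4  ]
 [  0.339  -0.885  -5.661   0.023   0.111   0.003 179.982   0.097 -10.991
   21.45 ]
 [ -0.864   0.337  -5.153   0.058   0.074  -0.007 179.983   0.076 -10.992
   21.5  ]]
moment about jaw axis [-0.14  -0.13  -0.113 -0.084] about long axis [0.02  0.032 0.002 0.042]
joint_positions [-24.481  32.038  47.896 121.647 -36.25   41.672 -53.564]
```

drive_tool:
  steps: "0 -0.03 0 0; 0 -0.03 0 0; 0 0 0 0; 0 0 0 0; 0.05 0 0 0; 0.05 0 0 0; 0.05 0 0 0; 0 0 0 0; 0 0 0 0; 0 0 0 0; 0 0 0 0; 0 0 0 0"

```text
time: 22.7
ee_pos: [0.5988, -0.0583, 0.1559]
eef_rot: [-180.0, 0.0, -11.0]
force: [0.8, -0.3, -6.3]
finger_gap: 0.0598
```

```bash
python3 tq.py
```

```text
[[   0.846   -0.272   -6.276    0.081    0.187    0.007 -179.96     0.041
   -10.995   22.7  ]
 [  -0.928    0.082   -5.357    0.043    0.163   -0.011 -179.963    0.025
   -10.975   22.75 ]
 [  -0.059   -0.523   -5.032    0.041    0.203   -0.034 -179.968    0.009
   -10.968   22.8  ]
 [  -0.008   -0.711   -6.534    0.096    0.204   -0.027 -179.975    0.005
   -10.959   22.85 ]]
moment about jaw axis [-0.199 -0.168 -0.207 -0.219] about long axis [0.044 0.011 0.001 0.055]
```

drive_tool:
  steps: "-0.05 0 0 0; -0.05 0 0 0; -0.05 0 0 0; 0 0 0 0; 0 0 0 0; 0 0 0 0; 0 0 0 0; 0 0 0 0"

```text
time: 23.65
ee_pos: [0.4538, -0.0305, 0.1559]
eef_rot: [180.0, -0.1, -11.0]
force: [-0.3, -0.5, -5.6]
finger_gap: 0.0593
```

```bash
python3 tq.py
```

```text
[[ -0.251  -0.472  -5.569   0.016   0.079   0.005 179.968  -0.078 -10.958
   23.65 ]
 [  0.847   0.21   -5.081   0.007   0.045   0.019 179.969  -0.053 -10.969
   23.7  ]
 [  0.212  -0.547  -5.608   0.032   0.091  -0.021 179.973  -0.029 -10.971
   23.75 ]
 [ -0.32    0.689  -5.635   0.028   0.06   -0.021 179.977  -0.013 -10.97
   23.8  ]]
moment about jaw axis [-0.08  -0.045 -0.095 -0.065] about long axis [ 0.    -0.002  0.014  0.016]
```

drive_tool:
  steps: "0.05 0 0 0; 0.05 0 0 0; 0.05 0 0 0; -0.05 0 0 0; -0.05 0 0 0; -0.05 0 0 0; 0.05 0 0 0; 0.05 0 0 0; 0.05 0 0 0; 0 0 0 0; 0 0 0 0; 0 0 0 0; 0 0 0 0; 0 0 0 0; 0 0 0 0"

```text
time: 25.3
ee_pos: [0.5993, -0.0583, 0.156]
eef_rot: [-180.0, 0.0, -11.0]
force: [-0.1, -0.0, -5.1]
finger_gap: 0.0599
```

```bash
python3 tq.py|tail -1
```

```text
moment about jaw axis [-0.205 -0.225 -0.147 -0.23 ] about long axis [0.064 0.063 0.021 0.043]
```

drive_tool:
  steps: "-0.05 0 0 0; -0.05 0 0 0; -0.05 0 0 0; 0 0 0 0; 0 0 0 0; 0 0 0 0; 0 0 0 0; 0 0 0 0; 0 0 0 0"

```text
time: 26.35
ee_pos: [0.4532, -0.0304, 0.1557]
eef_rot: [180.0, -0.0, -11.0]
force: [-0.2, -0.3, -5.4]
finger_gap: 0.0596
```

```bash
python3 tq.py|tail -1
```

```text
moment about jaw axis [-0.118 -0.035 -0.082 -0.072] about long axis [0.059 0.035 0.037 0.038]
```

drive_tool:
  steps: "0.05 0 0 0; 0.05 0 0 0; 0.05 0 0 0; 0 0 0 0; 0 0 0 0; 0 0 0 0; 0 0 0 0; 0 0 0 0; 0 0 0 0"

```text
time: 27.4
ee_pos: [0.5993, -0.0581, 0.156]
eef_rot: [-180.0, 0.0, -11.0]
force: [-0.8, 0.4, -5.0]
finger_gap: 0.0596
```

```bash
python3 tq.py|tail -1;python3 st.py|grep joint_p
```

```text
moment about jaw axis [-0.187 -0.292 -0.216 -0.155] about long axis [ 0.018 -0.035  0.009  0.03 ]
joint_positions [-24.135  43.368  46.881  98.65  -37.742  55.02  -63.341]
```

drive_tool:
  steps: "0 0 -0.02 0; 0 0 -0.03 0; 0 0 -0.02 0; 0 0 -0.01 0; 0.004 -0.015 0 0; 0.006 -0.03 0 0; 0.007 -0.035 0 0; 0.007 -0.035 0 0; 0.006 -0.033 0 0; 0.004 -0.022 0 0; 0.0025 -0.0127 0 0; 0 0 0 0; 0 0 0 0; 0 0 0 0"

```text
time: 28.95
ee_pos: [0.6699, 0.1114, 0.2358]
eef_rot: [179.9, 0.0, -11.1]
force: [0.6, 0.2, -5.9]
finger_gap: 0.0599
```

```bash
python3 tq.py|tail -1; cat > d.py <<'E'
from h import *
S=robot.get_image('scene');T=robot.get_image('top')
cv2.imwrite('pics/e1.png',np.hstack([cv2.resize(S['color'],(400,300)),cv2.resize(T['color'],(400,300))])[:,:,::-1])
C,ok=cloud(S)
q=C[ok&(C[...,2]>.19)&(C[...,2]<.30)&(C[...,0]>.58)&(C[...,0]<.76)&(C[...,1]>.05)&(C[...,1]<.17)]
print(len(q),q.min(0),q.max(0))
E
python3 d.py; python3 look.py t6.png; python3 st.py
```

```text
moment about jaw axis [-0.216 -0.214 -0.265 -0.175] about long axis [-0.003 -0.107  0.016  0.046]
1852 [0.59979341 0.06683503 0.22089866] [0.73227792 0.15556519 0.29997503]
1 [184 178  20  46 431] rect [472.3 241.4] [ 46.4 127.9] 83.8 z 0.060199106464881025
2 [235 190  36  50 953] rect [431.5  74.1] [134.5  59.8] 21.9 z 0.060353532395880816
5 [ 341  247   24   51 1028] rect [ 276.1 -202. ] [ 60.4 132.8] 86.2 z 0.06042299312003796
btn 3 [255 224   8  13  48] mean [0.3863 0.0559 0.0756] [34.3 12.4] dir 21.431615554300347
btn 4 [210 255   5   7  16] mean [0.3105 0.181  0.0713] [18.4  7.1] dir 28.025116389154363
btn 6 [352 284   4  13  48] mean [ 0.2266 -0.1978  0.0761] [ 9.4 32. ] dir -3.982082832295549
time 29.25
joint_positions [-36.916  45.421  50.358  80.264 -35.528  70.774 -84.439]
qvel [-0.205  0.092 -0.164 -0.274 -0.057 -0.006 -0.012]
joint_efforts [  0.131 -59.407  13.911 -18.849  -0.002  -0.136   0.   ]
ee_pos [0.67  0.113 0.236]
eef_rot [-179.985   -0.008  -11.018]
force [-0.398  0.194 -5.684]
wrist_torque [ 0.058  0.228 -0.024]
finger_gap 0.05986886480302767
```

View pics/e1.png

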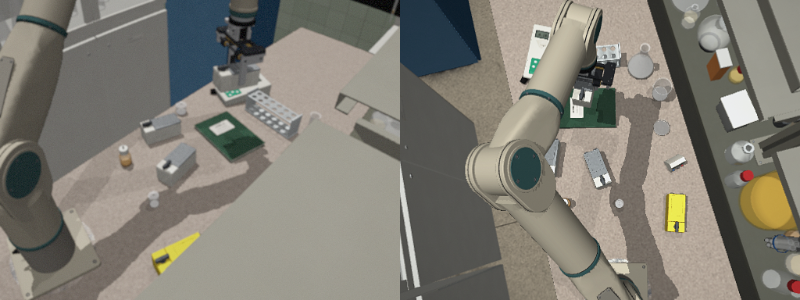

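```bash
python3 -c "
from rig import robot
print(robot.sign_off()); print(robot.get_state()['ee_pos'])"
```

```text
the job is handed in; nothing more can be done
None
the job is handed in; nothing more can be done
```

The rattling case is the right-hand one. The arm is holding it level over the middle of the notebook, with its underside about 22 cm above the bench, and I handed the job in at about 29 s.

- **Turnbutton:** The left case stood open, with its bar about 74° across the case. I turned it shut on the bench until it met its stop. The wrist torque rose to 0.1 N m, well above the button's 0.03 N m stiffness, and the case itself turned about 3°. Afterwards the bar measured about 2° off the case's length, which is within the measuring error.
- **Middle case:** I lifted and shook it lengthwise several times. The moment about the jaws was the same after outward and inward strokes (about −0.10 N m both ways), so it is silent. I put it back, and it stands within 1 mm of where it was.
- **Right case:** Shaken the same way, the moment switched every time, about −0.2 N m after outward strokes and −0.07 N m after inward ones. A rolling ball should shift it by about 0.145 N m, so this fits. I did not lift the left case, since the loose one was already found.
- **Final checks:** The tool is at (0.670, 0.113, 0.236), against a notebook centre of (0.670, 0.114). The tilt is about 0° and the grip is 45 N.
- **Not checked at the end:**
  - The left case was partly hidden behind the arm, so its button was last measured earlier.
  - The held case's button was never touched, but I did not re-measure it.
  - The petri dish and weighing bottle were not re-measured. No move was made at their height near them.

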